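# Hold a field probe centred in a solenoid coil

### The job

Check the coil clamped in the test fixture: slide the fixture's clear guard all the way open, then take the field meter out of its holder and lower its thin stem into the coil's bore, keeping the meter clear of the coil at all times. Finish while holding it there in the gripper, upright, still and centred in the bore with the tip halfway down it; leave the guard open and the other things on the bench where they are.

Things in the scene. Friction and masses are not known exactly. Their poses are not given: they have to be found in the camera images.
- rig: Coil test fixture, fixed: aluminium base plate 150 (x) x 280 (y) x 12 mm, four posts, two rails along its y at x = +-66 mm, rail tops 118 mm above the bench; only the guard's handle stands higher. Origin: centre of the base plate's underside, on the bench; z up. Its y axis runs along the guard's track. The coil stands in the -y half, a terminal block 66 mm high in the +y half.
- guard (a joint): Clear sliding guard of the fixture (plate 122 x 124 mm with aluminium end strips, 106 to 117 mm above the bench). Value in m: 0 = shut, over the coil; 0.12 = fully open at its stop, moved that far along the fixture's +y, over the terminal block. It starts shut or up to 25 mm open, slides with about 2 N of friction and stays where it is left.
- guard_handle (a point): Middle of the guard's black handle bar: straight, 12 x 12 mm in section, 80 mm long along the fixture's x (across the track), 146 mm above the bench, 23 mm clear over the guard's top, on two 10 mm posts 60 mm apart. It moves with the guard. Its axes are the fixture's.
- coil: Coil under test, fixed in the fixture: black square bobbin 64 x 64 x 60 mm with white bore tube and yellow winding, on a grey adapter plate 96 x 80 x 10 mm. Origin: centre of that plate's underside, 12 mm above the bench; z up. Its bore is vertical, 24 mm in diameter, 60 mm deep: from the open top 70 mm above the origin down to the plate at 10 mm. Its place along the fixture's y varies.
- bore_top (a point): Centre of the bore's open top, level with the coil's upper face, 82 mm above the bench.
- bore_mid (a point): Point on the bore's axis halfway down it, 30 mm below the top, 52 mm above the bench: where the probe's tip is to be held.
- probe: Cordless pen-type field meter, about 90 g, loose, upright in its holder: brass stem 8 mm in diameter and 95 mm long below a grey grip 24 (x) x 34 (y) x 75 mm high, with a small display on its -x face. Origin: lower end of the stem (the tip); z up along the stem. The grip reaches from 95 to 170 mm above the origin.
- probe_tip (a point): The lower end of the stem, same point as the origin of probe. In the holder it is 10 mm above the bench.
- holder: The meter's holder, fixed: a round base 84 mm in diameter and 8 mm high with an upright tube 36 mm outside, 14 mm inside, its top 105 mm above the bench. The meter's grip rests on the tube's top with the stem hanging free inside; it lifts straight up, 95 mm until the stem is out. Origin: centre of its underside.
- spare_coil: A second coil of the same kind (64 x 64 x 60 mm), loose on the bench, not to be moved. Origin: centre of its underside.
- tape_roll: Roll of yellow tape, ring 90 mm in outside diameter and 19 mm high, loose, not to be moved. Origin: centre of its underside.
- screwdriver: Screwdriver lying on the bench along its own x, loose, not to be moved.
- spray: White bottle, 60 mm in diameter and 150 mm high, loose, not to be moved. Origin: centre of its underside.
- caliper: Slide caliper 200 mm long lying flat along its own y, loose, not to be moved.

How it is judged:
By the outcome, as a careful person would: the job done as asked, in the order asked, and still so for the second after the job is handed in, while the arm keeps its last pose, push and grip.
It also fails if it takes over 58 s, if anything falls off the work surface, if the arm or the gripper's body presses on something with over 40 N, if the wrist force passes 120 N, or if a joint passes its speed limit or range.

### The arm

A 7-joint arm with a two-finger parallel gripper is mounted at the origin on the work surface. World frame = base frame: x ahead of the robot, y to its left, z up, the work surface at z = 0. Lengths are in m, angles in rad, forces in N, time in s.
With the tool pointing down it reaches from about 0.425 to 0.875 m from the base axis. Payload 4.7 kg.
Tool frame: the origin (TCP) lies midway between the tips of the shut fingers; the grasp point (between the pads) lies 19 mm behind it; z points along the fingers, y is the line along which they close (so a half turn about z gives the same grasp; the last joint's range is limited). The gripper opens to 87 mm and grips with 3 to 60 N. Pads are 19 mm wide; open, the fingers measure 117 mm over their backs; the gripper's body (75 mm by 190 mm) begins 51 mm behind the grasp point.
Start: joints at [-1.185, 0.321, -0.07, 1.45, 0.023, 1.371, -0.057], TCP at [0.236, 0.606, 0.223] pointing down, gripper open.
Joint ranges: [-2.86, 2.86], [-0.3, 2.09], [-1.38, 1.24], [0.06, 2.45], [-1.56, 4.7], [0.09, 2.05], [-2.69, 2.69]. Speed limits (rad/s): [2.57, 2.57, 3.14, 3.14, 3.14, 3.14, 3.14].

### API

Orientations are given as a rotation vector (axis times angle).
In Python, from bench import ctrl gives the robot as it stands.
- The arm moves only by the shell command python3 inch.py 'ROWS' [FORCE]. ROWS is rows parted by semicolons, their numbers by spaces, 1 to 20 of them, each of 5 numbers: dx, dy, dz in m, then a turn about the tool's z in rad, then the opening from 0.0 (shut) to 1.0 (fully open); each row is the pose to reach, as a shift and turn from the pose commanded when the command began, along the tool's axes at that moment; what a row does not reach only later rows make up. A row lasts 1/10 s, in which the tool goes at most 0.05 m and 0.15 rad, less where a joint would pass 70% of its speed; a pose out of reach is approached as far as the arm can. The fingers move at their own pace and stop on an object; FORCE is the grip in N (left out, the last holds). Time passes only in rows, so rows that do not move let the fingers close. It prints the time, the measured TCP pose, the force, the opening and the grip force at its end.
- ctrl.get_state(): the state, without advancing time (a new reading comes with each control period).
- ctrl.get_image(name): name is "scene" or "top" or "wrist"; returns the picture (420x560x3 uint8, red, green, blue); there is no depth.
- ctrl.camera_model(name): a dict with "vertical_fov" (degrees; the focal length in pixels is half the picture's height over the tangent of half this angle, whatever the lens; pixels are square), "cx", "cy" (the principal point, pixels), "k1" (the pictures are not rectified: a ray, as slopes to the right and down, at radius r is drawn at 1 + k1 r^2 times it, then the intrinsics apply), "rvec" (rotation vector, rad) and "tvec" (3), from world to camera coordinates, as OpenCV has them; the wrist camera has in their place "hand_eye" (4x4, takes a point from camera to tool coordinates, whose origin is the TCP and whose axes are the flange's). Camera axes: x right, y down, z forward; pixel columns grow to the right and rows downward; lengths in m; the calibration is good to about 2 mm. A picture is of the moment at which its call begins: read the wrist's pose just before it. camera_model takes no time and is no camera call.
- ctrl.close_job(): hands the job in; it is judged then, once.
The state is a dict: "time": time; "joint_positions": joint angles; "qd": joint speeds; "joint_torque": joint torques, N m; "position": TCP position; "tool_rot": TCP orientation; "ft_force": force on the tool from outside, world axes, zero at the start; "torque": the same for the moment, N m; "grip_width": opening from 0.0 (shut) to 1.0 (fully open); "grip_force": force on a finger pad.
Only numpy, scipy, OpenCV 4.12 (cv2) and the standard library are available. Lean on these libraries where they do the work, as an engineer would, in place of code of your own. Each camera call takes 0.05 s, during which the arm holds its last target. There are 200 camera calls.

## Working session

There is one attempt and no reset: what is moved stays moved. The work goes in short steps, Python scripts to look and compute and a shell command to move; the robot and the scene stay as the last step left them, time stands still between calls to the robot, and variables do not carry over. Pictures are saved under pics/ and viewed, at most 10 in all, crops included, and the job is handed in when it is done.

```bash
ls; mkdir -p pics; python3 - <<'E'
from bench import ctrl
import cv2, numpy as np
for n in ("scene","top"):
    cv2.imwrite(f"pics/{n}0.png",ctrl.get_image(n)[:,:,::-1])
for n in ("scene","top","wrist"): print(n,ctrl.camera_model(n))
print(ctrl.get_state())
E
```

```text
bench.py
inch.py
pics
scene {'vertical_fov': 52.78678785686668, 'cx': 278.2306619852138, 'cy': 211.8748164806929, 'k1': 0.006624100489881389, 'rvec': array([ 1.98957352,  1.20889677, -0.59152011]), 'tvec': array([-0.22731428, -0.18146398,  1.44967184])}
top {'vertical_fov': 47.143857840735095, 'cx': 275.55828536193974, 'cy': 212.80074420454397, 'k1': -0.017839280640705616, 'rvec': array([ 2.15175952, -2.17903976,  0.09782797]), 'tvec': array([0.01549105, 0.50646029, 1.39366901])}
wrist {'vertical_fov': 61.87914949170017, 'cx': 276.91639047771446, 'cy': 204.5992384965929, 'k1': -0.03887450295551684, 'hand_eye': array([[-1.61540707e-03, -9.57704047e-01, -2.87750499e-01,
         7.86852772e-02],
       [ 9.99998290e-01, -1.28808586e-03, -1.32684137e-03,
        -2.83530635e-04],
       [ 9.00074003e-04, -2.87752150e-01,  9.57704490e-01,
        -1.63391823e-01],
       [ 0.00000000e+00,  0.00000000e+00,  0.00000000e+00,
         1.00000000e+00]])}
{'time': 0.1, 'joint_positions': array([-1.18490225,  0.32178626, -0.0700743 ,  1.45156021,  0.02257062,
        1.37080497, -0.05687011]), 'qd': array([ 0.00029541, -0.00118049,  0.00037109, -0.00297408,  0.00087258,
        0.00079097, -0.00240356]), 'joint_torque': array([-2.29837897e-04, -4.92570627e+01, -4.05863961e-01, -3.13398242e+01,
       -6.41547795e-02,  3.95282416e-02,  1.00064733e-04]), 'position': array([0.23599575, 0.60510513, 0.2215429 ]), 'tool_rot': array([-5.80541445e-01, -3.08722071e+00,  2.75364081e-03]), 'ft_force': array([-0.42017768,  0.74272599, -0.09908743]), 'torque': array([ 0.00430545, -0.03826316,  0.04404366]), 'grip_force': 0.0, 'grip_width': 0.9996863229905051}
```
View pics/scene0.png

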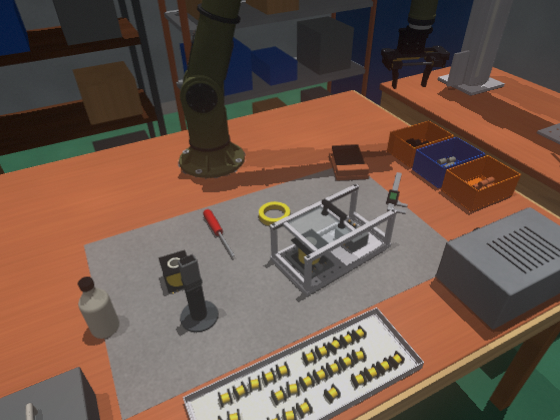

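View pics/top0.png

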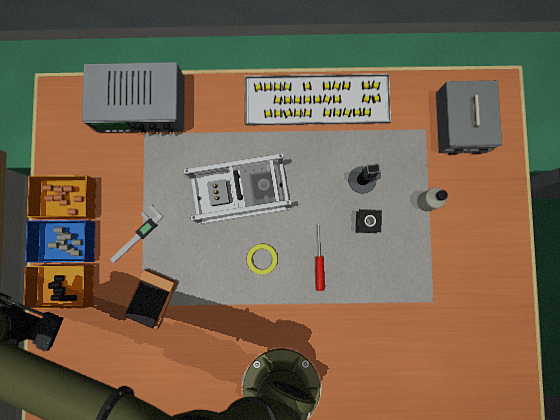

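The scene view shows the rig around (333,235), with the black handle bar near (333,212), and the meter in its holder near (193,290). In the top view the rig is at (238,187), the handle bar at (238,187) and the meter at (370,172). The coil lies on the right, which is the world -y side. Next I'll zoom in.

```bash
cat > h.py <<'E'
from bench import ctrl
import cv2, numpy as np
from scipy.spatial.transform import Rotation as R
def cam(n, st=None):
    m=ctrl.camera_model(n)
    f=210/np.tan(np.radians(m["vertical_fov"])/2)
    if n=="wrist":
        T=np.eye(4); T[:3,:3]=R.from_rotvec(st["tool_rot"]).as_matrix(); T[:3,3]=st["position"]
        T=T@m["hand_eye"]; Rw,c=T[:3,:3],T[:3,3]
    else:
        Rw=R.from_rotvec(m["rvec"]).as_matrix().T; c=-Rw@np.array(m["tvec"])
    return dict(f=f,cx=m["cx"],cy=m["cy"],k=m["k1"],R=Rw,c=c)
def ray(C,uv):
    d=(np.array(uv,float)-[C["cx"],C["cy"]])/C["f"]; s=d.copy()
    for _ in range(20): s=d/(1+C["k"]*(s@s))
    v=C["R"]@np.array([s[0],s[1],1]); return v/np.linalg.norm(v)
def onz(C,uv,z):
    v=ray(C,uv); return C["c"]+v*(z-C["c"][2])/v[2]
def tri(C1,u1,C2,u2):
    a,b=ray(C1,u1),ray(C2,u2); s=np.linalg.lstsq(np.c_[a,-b],C2["c"]-C1["c"],rcond=None)[0]
    p,q=C1["c"]+s[0]*a,C2["c"]+s[1]*b; return (p+q)/2,np.linalg.norm(p-q)
def pix(C,p):
    q=C["R"].T@(np.array(p)-C["c"]); s=q[:2]/q[2]; s=s*(1+C["k"]*(s@s)); return s*C["f"]+[C["cx"],C["cy"]]
E
python3 - <<'E'
import cv2
t=cv2.imread("pics/top0.png"); s=cv2.imread("pics/scene0.png")
a=cv2.resize(t[140:235,175:395],(792,342),interpolation=cv2.INTER_CUBIC) # x3.6
b=cv2.resize(s[185:335,155:420],(800,453),interpolation=cv2.INTER_CUBIC)
cv2.imwrite("pics/top_c.png",a); cv2.imwrite("pics/scene_c.png",b)
E
```

View pics/top_c.png

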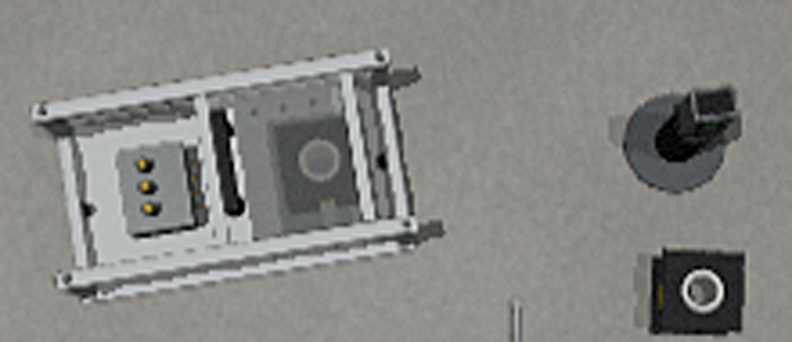

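View pics/scene_c.png

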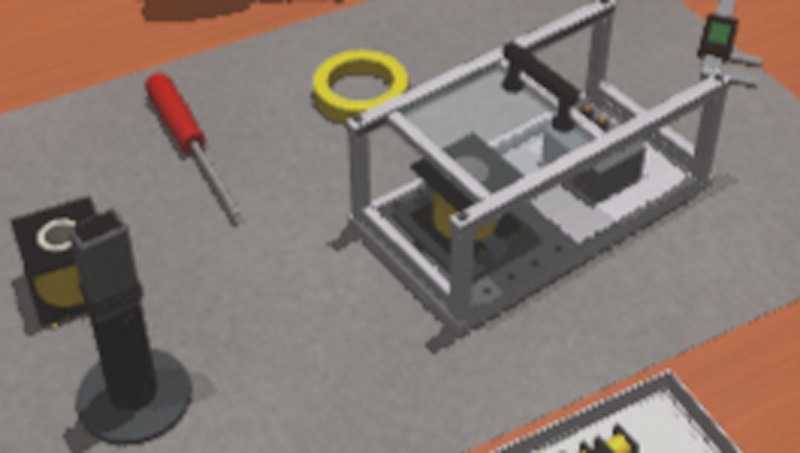

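The top crop shows the rail-end screws at (41,110), (382,58), (408,228) and (68,281). The handle runs (226,110)-(234,213), the bore is at (320,160), and the grip top is near (713,102). The scene crop shows the same rail ends at (607,4), (720,76), (357,124) and (461,217). The handle there runs (513,47)-(575,98), and the grip top is near (103,222).

```bash
python3 - <<'E'
from h import *
np.set_printoptions(precision=4,suppress=True)
T,S=cam("top"),cam("scene")
t=lambda u,v:(175+(u-1.3)/3.6,140+(v-1.3)/3.6)
s=lambda u,v:(155+(u-1)/3.019,185+(v-1)/3.019)
P={"y+x+":(t(41,110),s(720,76)),"y-x+":(t(382,58),s(461,217)),"y-x-":(t(408,228),s(357,124)),"y+x-":(t(68,281),s(607,4)),
"h+":(t(229,112),s(573,95)),"h-":(t(235,211),s(515,50)),"bore":(t(320,160),s(471,168)),"grip":(t(713,102),s(103,222)),"base":(t(674,144),s(134,395)),"spare":(t(702,291),s(60,235))}
for k,(a,b) in P.items():
    p,e=tri(T,a,S,b); print(k,p,"err %.4f"%e)
r=[onz(T,P[k][0],.118) for k in ("y+x+","y-x+","y-x-","y+x-")]
print("rig118",np.mean(r,0)); d=r[0]-r[1]+r[3]-r[2]; print("yaw y-axis",np.degrees(np.arctan2(-d[0],d[1])), np.linalg.norm(d)/2, np.linalg.norm(r[0]-r[3]))
print("bore82",onz(T,P["bore"][0],.082)); print("grip.18",onz(T,P["grip"][0],.18),"base.008",onz(T,P["base"][0],.008))
print("handle .152",onz(T,P["h+"][0],.152),onz(T,P["h-"][0],.152))
# shape segmentation near the grip in top/scene
print("tool R",R.from_rotvec(ctrl.get_state()["tool_rot"]).as_matrix())
E
```

```text
y+x+ [0.6194 0.2558 0.1206] err 0.0001
y-x+ [ 0.6572 -0.0076  0.1181] err 0.0011
y-x- [ 0.5252 -0.0257  0.112 ] err 0.0016
y+x- [0.4879 0.2367 0.1148] err 0.0033
h+ [0.612  0.1112 0.1514] err 0.0080
h- [0.5372 0.1073 0.1449] err 0.0071
bore [0.5842 0.0434 0.0831] err 0.0036
grip [ 0.6068 -0.249   0.1826] err 0.0028
base [ 0.606  -0.2517  0.0024] err 0.0006
spare [ 0.4778 -0.2607  0.0577] err 0.0009
rig118 [0.5719 0.1141 0.118 ]
yaw y-axis 8.066070873236471 0.2653967980564559 0.13496490135155448
bore82 [0.5836 0.0419 0.082 ]
grip.18 [ 0.607  -0.2509  0.18  ] base.008 [ 0.605 -0.251  0.008]
handle .152 [0.6098 0.1077 0.152 ] [0.5346 0.1035 0.152 ]
tool R [[-0.9317  0.3632 -0.0006]
 [ 0.3632  0.9317 -0.0017]
 [-0.0001 -0.0018 -1.    ]]
```

```bash
python3 inch.py '-0.04 -0.03 -0.01 -0.1 1;-0.08 -0.06 -0.02 -0.2 1;-0.12 -0.085 -0.03 -0.3 1;-0.16 -0.11 -0.03 -0.4 1;-0.2 -0.14 -0.03 -0.513 1;-0.24 -0.165 -0.03 -0.513 1;-0.28 -0.195 -0.03 -0.513 1;-0.32 -0.22 -0.03 -0.513 1;-0.36 -0.25 -0.03 -0.513 1;-0.4 -0.28 -0.03 -0.513 1;-0.44 -0.305 -0.03 -0.513 1;-0.47 -0.33 -0.03 -0.513 1;-0.495 -0.344 -0.03 -0.513 1;-0.495 -0.344 -0.03 -0.513 1;-0.495 -0.344 -0.03 -0.513 1;-0.495 -0.344 -0.03 -0.513 1;-0.495 -0.344 -0.03 -0.513 1'
python3 - <<'E'
from h import *
np.set_printoptions(precision=4,suppress=True)
st=ctrl.get_state(); im=ctrl.get_image("wrist"); cv2.imwrite("pics/w1.png",im[:,:,::-1])
np.save("w1.npy",np.r_[st["position"],st["tool_rot"]]); print(st["position"],st["qd"].max())
C=cam("wrist",st); print(pix(C,[.572,.105,.146]),pix(C,[.5836,.0419,.082]))
E
```

```text
time: 1.8
position: [0.5717, 0.107, 0.2524]
tool_rot: [0.226, -3.133, -0.001]
ft_force: [-0.4, 0.2, 0.7]
grip_width: 1.003
grip_force: 0.0
[0.5717 0.107  0.2524] 0.004194407978796798
[275.2807 202.2293] [210.2566 186.4077]
```

View pics/w1.png

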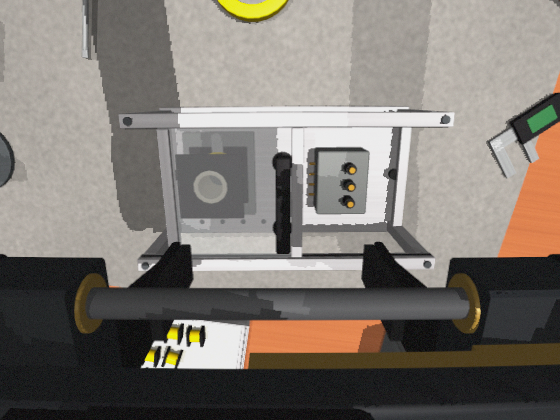

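The wrist view shows the handle bar at columns 275-291 and rows 153-253, so its middle is (283,203). The bore ring is at (210,187), which matches the prediction from the top view. The rail screws are at (127,121), (446,119), (428,264) and (145,264).

```bash
python3 - <<'E'
from h import *
np.set_printoptions(precision=4,suppress=True)
w=np.load("w1.npy"); st=dict(position=w[:3],tool_rot=w[3:]); C=cam("wrist",st); T=cam("top"); S=cam("scene")
im=cv2.imread("pics/w1.png"); g=im.max(2)
m=np.zeros_like(g); m[145:260,262:292]=(g[145:260,262:292]<45)*255
ys,xs=np.nonzero(m); 
for lo,hi in((180,215),(215,245)):
    q=(ys>=lo)&(ys<hi); print("cols",lo,xs[q].mean(),xs[q].min(),xs[q].max())
print("rows",ys.min(),ys.max())
r=[onz(C,p,.118) for p in((446,119),(127,121),(145,264),(428,264))]
print("corners",np.array(r),"mean",np.mean(r,0))
d=r[0]-r[1]+r[3]-r[2]; print("yaw",np.degrees(np.arctan2(-d[0],d[1])),np.linalg.norm(d)/2)
print("tool yaw y", R.from_rotvec(w[3:]).as_matrix()[:,1])
for c,n in((283,"mid"),):
    print(onz(C,(283,203),.152), onz(C,(283,203),.146))
s=lambda u,v:(155+(u-1)/3.019,185+(v-1)/3.019)
print("tri handle",tri(C,(283,203),S,s(544,73)))
print("bore",onz(C,(210,187),.082), tri(C,(210,187),T,(175+318.7/3.6,140+158.7/3.6)),tri(C,(210,187),S,s(471,168)))
E
```

```text
cols 180 282.8476821192053 276 289
cols 215 282.5 273 290
rows 153 253
corners [[ 0.4881  0.2371  0.118 ]
 [ 0.5277 -0.0266  0.118 ]
 [ 0.6575 -0.0069  0.118 ]
 [ 0.6197  0.2571  0.118 ]] mean [0.5733 0.1152 0.118 ]
yaw 8.341268417662096 0.26670840656116224
tool yaw y [-0.1435  0.9897  0.0007]
[0.57   0.1109 0.152 ] [0.5718 0.1112 0.146 ]
tri handle (array([0.5732, 0.1132, 0.1447]), np.float64(0.004229293261099002))
bore [0.5842 0.0417 0.082 ] (array([0.5835, 0.0419, 0.084 ]), np.float64(0.00048326225261676115)) (array([0.5846, 0.0434, 0.0837]), np.float64(0.0032341321379328837))
```

```bash
python3 inch.py '0 0.0045 0.03 0 0.5;0 0.0045 0.06 0 0.5;0 0.0045 0.09 0 0.5;0 0.0045 0.11 0 0.5;0 0.0045 0.122 0 0.5;0 0.0045 0.122 0 0.5;0 0.0045 0.122 0 0;0 0.0045 0.122 0 0;0 0.0045 0.122 0 0;0 0.0045 0.122 0 0;0 0.0045 0.122 0 0;0 0.0045 0.122 0 0' 15
```

```text
time: 3.05
position: [0.5721, 0.1103, 0.1312]
tool_rot: [-0.222, 3.133, 0.001]
ft_force: [-1.1, 1.7, 3.1]
grip_width: 0.135
grip_force: 15.0
```

The fingers stopped at about 12 mm, the bar's width, so the handle is held. Now I'll slide the guard open.

```bash
python3 inch.py '0 0.01 0 0 0;0 0.025 0 0 0;0 0.04 0 0 0;0 0.055 0 0 0;0 0.07 0 0 0;0 0.08 0 0 0;0 0.085 0 0 0;0 0.09 0 0 0;0 0.09 0 0 0;0 0.09 0 0 0'; python3 inch.py '0 0.004 0 0 0;0 0.008 0 0 0;0 0.008 0 0 0'
```

```text
time: 4.05
position: [0.5583, 0.202, 0.1312]
tool_rot: [0.226, -3.133, -0.004]
ft_force: [-2.5, 0.0, 5.2]
grip_width: 0.14
grip_force: 15.0
time: 4.35
position: [0.5572, 0.2094, 0.1312]
tool_rot: [0.225, -3.133, -0.002]
ft_force: [-2.0, -0.9, 5.1]
grip_width: 0.138
grip_force: 15.0
```

```bash
python3 inch.py '0 0.002 0 0 0;0 0.004 0 0 0;0 0.004 0 0 0'; python3 inch.py '0 0.002 0 0 0;0 0.004 0 0 0;0 0.004 0 0 0'
```

```text
time: 4.65
position: [0.5566, 0.2129, 0.1312]
tool_rot: [0.225, -3.133, -0.001]
ft_force: [-2.1, -1.0, 6.0]
grip_width: 0.137
grip_force: 15.0
time: 4.95
position: [0.5562, 0.2161, 0.1312]
tool_rot: [0.224, -3.133, -0.0]
ft_force: [-2.0, -1.7, 6.6]
grip_width: 0.132
grip_force: 15.0
```

```bash
python3 inch.py '0 0.003 0 0 0;0 0.006 0 0 0;0 0.006 0 0 0'; python3 inch.py '0 0.003 0 0 0;0 0.006 0 0 0;0 0.006 0 0 0'
```

```text
time: 5.25
position: [0.5562, 0.2162, 0.1311]
tool_rot: [0.218, -3.133, 0.011]
ft_force: [-2.7, -11.3, 8.8]
grip_width: 0.132
grip_force: 15.0
time: 5.55
position: [0.5562, 0.2162, 0.131]
tool_rot: [0.212, -3.132, 0.023]
ft_force: [-2.1, -19.9, 11.4]
grip_width: 0.137
grip_force: 15.0
```

The stop is reached: the TCP stays at y = 0.2162 while the force rises to 20 N. I'll unload, open the fingers and rise.

```bash
python3 inch.py '0 -0.006 0 0 0;0 -0.011 0 0 0;0 -0.011 0 0 0;0 -0.011 0 0 0.5;0 -0.011 0 0 0.5;0 -0.011 0 0 0.5;0 -0.011 0 0 0.5;0 -0.011 0 0 0.5'; python3 inch.py '0 0 -0.03 0 0.5;0 0 -0.06 0 0.5;0 0 -0.09 0 0.5;0 0 -0.12 0 0.5;0 0 -0.12 0 0.5;0 0 -0.12 0 0.5'
python3 - <<'E'
from h import *
np.set_printoptions(precision=4,suppress=True)
st=ctrl.get_state(); im=ctrl.get_image("wrist"); cv2.imwrite("pics/w2.png",im[:,:,::-1])
np.save("w2.npy",np.r_[st["position"],st["tool_rot"]]); print(st["position"])
C=cam("wrist",st); M=R.from_rotvec(st["tool_rot"]).as_matrix()
print(M)
t=ctrl.get_image("top"); cv2.imwrite("pics/top2.png",t[:,:,::-1])
for tgt in ([.530,-.2617,.30],[.606,-.251,.30]): print(M.T@(np.array(tgt)-st["position"]))
# handle in this image
g=im.max(2)[150:252,240:320]; ys,xs=np.nonzero(g<45); print(np.median(xs)+240,ys.min()+150,ys.max()+150)
E
```

```text
time: 6.35
position: [0.5565, 0.216, 0.1303]
tool_rot: [0.222, -3.133, -0.0]
ft_force: [-0.3, -0.4, -0.9]
grip_width: 0.472
grip_force: 0.0
time: 6.95
position: [0.557, 0.2158, 0.2512]
tool_rot: [-0.221, 3.132, 0.001]
ft_force: [-0.1, -0.1, -1.2]
grip_width: 0.497
grip_force: 0.0
[0.557  0.2158 0.2512]
[[-0.9901 -0.1406  0.0014]
 [-0.1406  0.9901  0.0009]
 [-0.0015  0.0007 -1.    ]]
[ 0.0938 -0.4689 -0.0492]
[ 0.0171 -0.469  -0.0491]
277.0 151 251
```

```bash
python3 inch.py '0 -0.04 -0.02 0 1;0 -0.085 -0.04 0 1;0 -0.13 -0.06 0 1;0 -0.17 -0.06 0 1;0 -0.215 -0.06 0 1;0 -0.26 -0.06 0 1;0 -0.3 -0.06 0 1;0 -0.34 -0.06 0 1;0 -0.37 -0.06 0 1;0 -0.37 -0.06 0 1;0 -0.37 -0.06 0 1;0 -0.37 -0.06 0 1;0 -0.37 -0.06 0 1'
cat > snap.py <<'E'
from h import *; import sys
st=ctrl.get_state(); im=ctrl.get_image("wrist"); cv2.imwrite(f"pics/{sys.argv[1]}.png",im[:,:,::-1])
np.save(sys.argv[1]+".npy",np.r_[st["position"],st["tool_rot"]])
E
python3 snap.py w3; python3 inch.py '0.01 -0.04 0 0 1;0.017 -0.08 0 0 1;0.017 -0.1 0 0 1;0.017 -0.1 0 0 1;0.017 -0.1 0 0 1;0.017 -0.1 0 0 1;0.017 -0.1 0 0 1'; python3 snap.py w4
python3 -c "
import cv2,numpy as np
a=cv2.imread('pics/w3.png')[:280,:];b=cv2.imread('pics/w4.png')[:280,:]
cv2.imwrite('pics/w34.png',np.vstack([a,b]))"
```

```text
time: 8.35
position: [0.6089, -0.1487, 0.3101]
tool_rot: [0.226, -3.133, -0.002]
ft_force: [-0.2, 0.0, -0.6]
grip_width: 1.001
grip_force: 0.0
time: 9.1
position: [0.6066, -0.25, 0.3106]
tool_rot: [-0.226, 3.133, 0.001]
ft_force: [-0.2, 0.6, 1.1]
grip_width: 1.003
grip_force: 0.0
```

View pics/w34.png

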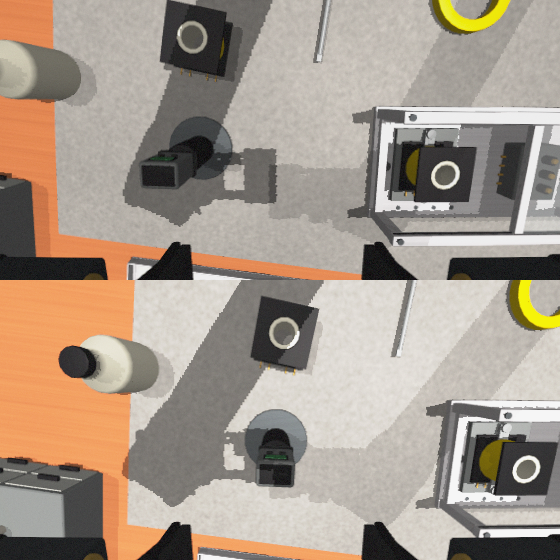

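In w3 (upper) the grip top is near (162,174) and the bore near (445,175). In w4 (lower) the grip top is near (276,195) and the bore near (527,189). The guard no longer covers the coil. The grip's long side runs along tool y. I'll enlarge these for exact edges.

```bash
python3 - <<'E'
from h import *
a=cv2.imread('pics/w3.png');b=cv2.imread('pics/w4.png')
def c(i,u,v): return cv2.resize(cv2.convertScaleAbs(i[v-30:v+30,u-40:u+40],alpha=1.8),(400,300),interpolation=cv2.INTER_CUBIC)
cv2.imwrite('pics/crop.png',np.vstack([np.hstack([c(a,162,174),c(a,445,175)]),np.hstack([c(b,276,195),c(b,519,189)])]))
E
```

```text
(no output)
```

View pics/crop.png

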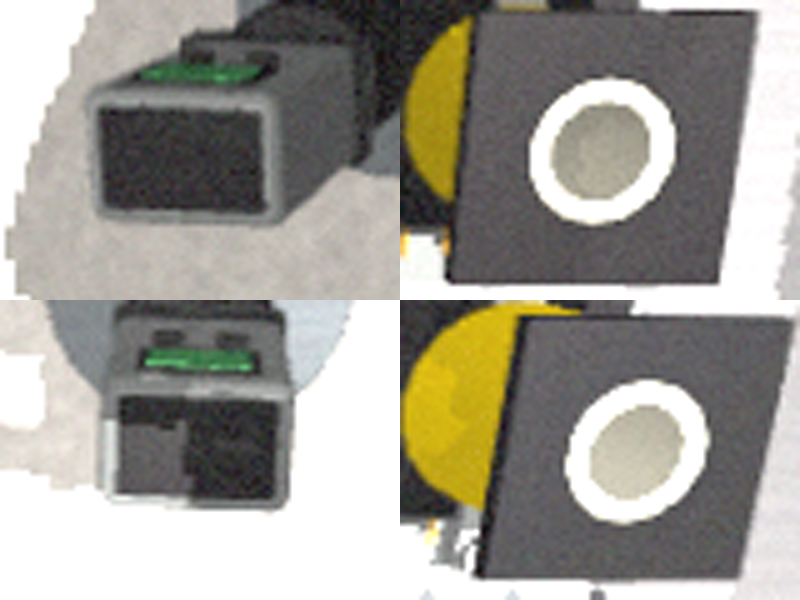

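The crops give the grip top's centre as (158.2,175.2) in w3 and (275.4,193.8) in w4. The bore ring's centre is (445.2,174.8) and (526.1,189).

```bash
python3 - <<'E'
from h import *
np.set_printoptions(precision=4,suppress=True)
L=lambda n:(lambda w:cam("wrist",dict(position=w[:3],tool_rot=w[3:])))(np.load(n+".npy"))
A,B,T=L("w3"),L("w4"),cam("top")
print("grip",tri(A,(158.2,175.2),B,(275.4,193.8)),onz(A,(158.2,175.2),.18),onz(B,(275.4,193.8),.18))
print("bore",tri(A,(445.2,174.8),B,(526.1,189)),onz(A,(445.2,174.8),.082),onz(B,(526.1,189),.082))
p=[onz(B,(236+u/5-.4,165+v/5-.4),.18) for u,v in((120,95),(278,97),(280,198),(115,195))]
d=p[1]-p[0]+p[2]-p[3]; print("grip y dir deg",np.degrees(np.arctan2(d[1],d[0])),np.linalg.norm(d)/2)
p=[onz(A,(122+u/5-.4,144+v/5-.4),.18) for u,v in((98,107),(266,110),(264,210),(100,208))]
d=p[1]-p[0]+p[2]-p[3]; print("grip y dir deg",np.degrees(np.arctan2(d[1],d[0])))
# holder tube/base from top picture: dark-teal disc centroid w/o grip is hard; use edges of base ellipse in w4
st=ctrl.get_state(); M=R.from_rotvec(st["tool_rot"]).as_matrix(); print("tool y deg",np.degrees(np.arctan2(M[1,1],M[0,1])),st["position"])
for t in ([.6065,-.2505,.17],[.6065,-.2505,.13]): print(M.T@(np.array(t)-st["position"]))
E
```

```text
grip (array([ 0.606 , -0.2521,  0.1816]), np.float64(8.78597955202385e-05)) [ 0.6064 -0.2526  0.18  ] [ 0.6065 -0.252   0.18  ]
bore (array([0.5844, 0.042 , 0.0824]), np.float64(0.00021123507036125902)) [0.5843 0.0422 0.082 ] [0.5845 0.0423 0.082 ]
grip y dir deg 97.24964739510519 0.028055920628206027
grip y dir deg 97.15309584456743
tool y deg 98.2413433484302 [ 0.6065 -0.2503  0.3107]
[ 0.0001 -0.0003  0.1407]
[ 0.0001 -0.0003  0.1807]
```

```bash
python3 inch.py '0 -0.002 0.04 0.018 1;0 -0.002 0.08 0.018 1;0 -0.002 0.11 0.018 1;0 -0.002 0.14 0.018 1;0 -0.002 0.16 0.018 1;0 -0.002 0.18 0.018 1;0 -0.002 0.18 0.018 1;0 -0.002 0.18 0.018 1'; python3 inch.py '0 0 0 0 0;0 0 0 0 0;0 0 0 0 0;0 0 0 0 0;0 0 0 0 0;0 0 0 0 0;0 0 0 0 0' 25
```

```text
time: 9.95
position: [0.6066, -0.2534, 0.1309]
tool_rot: [-0.195, 3.135, 0.0]
ft_force: [-0.0, -0.7, 1.1]
grip_width: 1.0
grip_force: 0.0
time: 10.65
position: [0.6063, -0.254, 0.1305]
tool_rot: [-0.193, 3.136, 0.0]
ft_force: [0.3, 0.6, -0.0]
grip_width: 0.45
grip_force: 0.0
```

```bash
python3 inch.py '0 0 0 0 0;0 0 0 0 0;0 0 0 0 0;0 0 0 0 0'
```

```text
time: 11.05
position: [0.6063, -0.2538, 0.1305]
tool_rot: [0.194, -3.136, -0.0]
ft_force: [-0.6, 0.3, -0.7]
grip_width: 0.39
grip_force: 25.0
```

```bash
python3 inch.py '0 0 -0.01 0 0;0 0 -0.02 0 0;0 0 -0.035 0 0;0 0 -0.05 0 0;0 0 -0.065 0 0;0 0 -0.08 0 0;0 0 -0.095 0 0;0 0 -0.11 0 0;0 0 -0.125 0 0;0 0 -0.14 0 0;0 0 -0.155 0 0;0 0 -0.17 0 0;0 0 -0.17 0 0;0 0 -0.17 0 0'
python3 - <<'E'
from h import *
np.set_printoptions(precision=4,suppress=True)
st=ctrl.get_state(); M=R.from_rotvec(st["tool_rot"]).as_matrix(); p=st["position"]; print(p,M)
for n in("scene","top"): cv2.imwrite(f"pics/{n}5.png",ctrl.get_image(n)[:,:,::-1])
tip=p+[0,0,.010-.1305]
for n in("scene","top"): C=cam(n); print(n,pix(C,tip),pix(C,tip+[0,0,.095]))
print("to bore",M.T@(np.array([.5844,.0422,p[2]])-p))
a=cv2.imread("pics/scene5.png")[100:300,120:380]; cv2.imwrite("pics/s5.png",cv2.resize(a,(780,600),interpolation=cv2.INTER_CUBIC))
E
```

```text
time: 12.45
position: [0.6063, -0.2541, 0.3007]
tool_rot: [-0.193, 3.135, -0.0]
ft_force: [0.2, 0.2, -1.5]
grip_width: 0.391
grip_force: 25.0
[ 0.6063 -0.2541  0.3007] [[-0.9924 -0.1229  0.0003]
 [-0.1229  0.9924 -0.0001]
 [-0.0003 -0.0001 -1.    ]]
scene [185.613  259.8493] [177.5455 223.0705]
top [373.9412 168.1753] [381.4133 160.734 ]
to bore [-0.0146  0.2968 -0.    ]
```

View pics/s5.png

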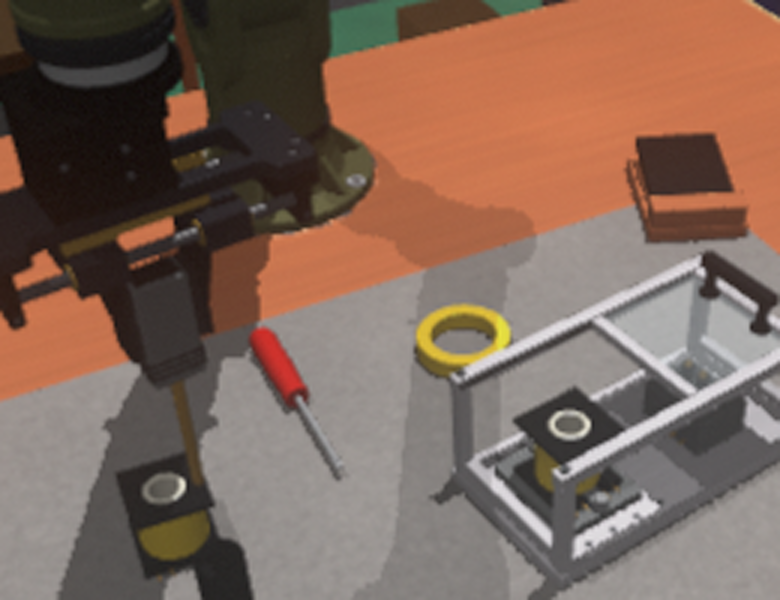

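The guard is open, with the handle at the far +y end. The meter hangs upright from the gripper, with its tip near scene pixel (186,262), about 2 px below the prediction. I'll carry it to above the bore and measure the tip there.

```bash
python3 inch.py '0 0.03 0 0 0;-0.002 0.06 0 0 0;-0.004 0.09 0 0 0;-0.006 0.12 0 0 0;-0.008 0.15 0 0 0;-0.01 0.18 0 0 0;-0.012 0.21 0 0 0;-0.013 0.24 0 0 0;-0.0146 0.265 0 0 0;-0.0146 0.285 0 0 0;-0.0146 0.297 0 0 0;-0.0146 0.297 0 0 0;-0.0146 0.297 0 0 0;-0.0146 0.297 0 0 0;-0.0146 0.297 0 0 0'
python3 - <<'E'
from h import *
np.set_printoptions(precision=4,suppress=True)
st=ctrl.get_state(); M=R.from_rotvec(st["tool_rot"]).as_matrix(); p=st["position"]; print(p,M[:,2])
I={n:ctrl.get_image(n)[:,:,::-1] for n in("scene","top","wrist")}
for n in I: cv2.imwrite(f"pics/{n}6.png",I[n])
np.save("w6.npy",np.r_[p,st["tool_rot"]])
for n in I:
    C=cam(n,st); print(n,pix(C,p+[0,0,-.1205]),pix(C,p+[0,0,-.0255]),"bore",pix(C,[.5844,.0422,.082]))
s=I["scene"][150:280,250:380]; w=I["wrist"][100:400,150:400]; t=I["top"][140:240,200:300]
cv2.imwrite("pics/c6.png",np.hstack([cv2.resize(s,(520,520),interpolation=cv2.INTER_CUBIC),cv2.resize(t,(280,280),interpolation=cv2.INTER_CUBIC) if 0 else np.vstack([cv2.resize(t,(260,260),interpolation=cv2.INTER_CUBIC),cv2.resize(w,(260,260))])]))
E
```

```text
time: 14.05
position: [0.5844, 0.0409, 0.3006]
tool_rot: [-0.19, 3.136, -0.001]
ft_force: [0.6, 0.1, -1.6]
grip_width: 0.389
grip_force: 25.0
[0.5844 0.0409 0.3006] [ 0.0001 -0.0004 -1.    ]
scene [310.3935 208.9968] [311.8811 173.6108] bore [309.5099 240.9201]
top [262.5706 177.8731] [261.1273 171.2027] bore [263.4066 183.8002]
wrist [277.953  197.4209] [278.1887 241.1783] bore [278.9606 173.886 ]
```

View pics/c6.png

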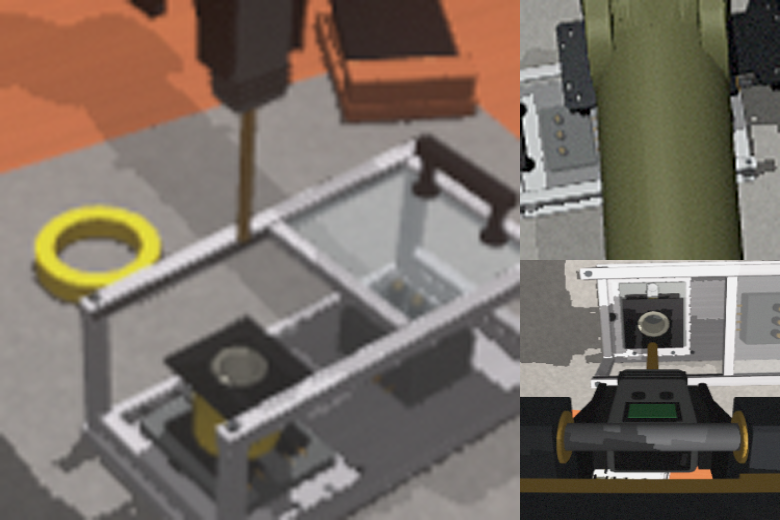

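The scene crop puts the tip at full-picture (310.5,210) and the bore ring at (310,241.5), both within 1 px of the predictions. In the wrist crop the brass tip is just below the bore ring, near (277,196). I'll measure the tip by colour in both views.

```bash
python3 - <<'E'
from h import *
np.set_printoptions(precision=4,suppress=True)
w=np.load("w6.npy"); st=dict(position=w[:3],tool_rot=w[3:]); C=cam("wrist",st); S=cam("scene")
def brass(f,v0,v1,u0,u1):
    i=cv2.imread(f).astype(int)[v0:v1,u0:u1]; m=(i[:,:,2]-i[:,:,0]>25)&(i[:,:,2]<190)&(abs(i[:,:,2]-i[:,:,1])<70)
    out=[]
    for k,row in enumerate(m):
        x=np.nonzero(row)[0]
        if len(x): out.append((k+v0,x.min()+u0,x.max()+u0))
    return out
a=brass("pics/scene6.png",175,216,303,318); b=brass("pics/wrist6.png",185,230,262,295)
print(a[::4],a[-4:]); print(b[:6],b[6::6])
g=cv2.imread("pics/wrist6.png")
# bore in wrist: bright ring
q=cv2.inRange(g[140:200,240:320],(200,200,200),(255,255,255)); n,l,s,c=cv2.connectedComponentsWithStats(q); print(s[1:][s[1:,4]>20], c[1:][s[1:,4]>20])
E
```

```text
[(175, np.int64(304), np.int64(305)), (179, np.int64(311), np.int64(313)), (183, np.int64(310), np.int64(312)), (187, np.int64(310), np.int64(312)), (191, np.int64(310), np.int64(312)), (195, np.int64(310), np.int64(312)), (199, np.int64(310), np.int64(312)), (203, np.int64(310), np.int64(312)), (207, np.int64(310), np.int64(311))] [(206, np.int64(310), np.int64(311)), (207, np.int64(310), np.int64(311)), (208, np.int64(310), np.int64(311)), (209, np.int64(310), np.int64(311))]
[(195, np.int64(275), np.int64(278)), (196, np.int64(274), np.int64(280)), (197, np.int64(273), np.int64(281)), (198, np.int64(273), np.int64(281)), (199, np.int64(272), np.int64(282)), (200, np.int64(272), np.int64(282))] [(201, np.int64(273), np.int64(281)), (207, np.int64(273), np.int64(281)), (213, np.int64(272), np.int64(282)), (219, np.int64(272), np.int64(282)), (225, np.int64(272), np.int64(282))]
[[ 69   0   5  60 176]] [[70.9602 28.7557]]
```

```bash
python3 - <<'E'
from h import *
np.set_printoptions(precision=4,suppress=True)
w=np.load("w6.npy"); st=dict(position=w[:3],tool_rot=w[3:]); C=cam("wrist",st); S=cam("scene")
p,e=tri(C,(277.3,199.2),S,(310.7,208.9)); print("tip",p,e,"TCP-tip",w[:3]-p)
print("at known z",onz(C,(277.3,199.2),.1801),onz(S,(310.7,208.9),.1801))
print("stem top wrist dir: mid stem px rows 225 u 277 ->",pix(C,p+[0,0,.05]), pix(C,p+[0,0,.07]))
# bore ring: bright+beige pixels ellipse extents in wrist6 via threshold on dark bobbin
g=cv2.imread("pics/wrist6.png").max(2)[150:195,250:310]; _,m=cv2.threshold(g,110,255,0)
n,l,s,c=cv2.connectedComponentsWithStats(m); print([(list(s[k]+[250,150,0,0,0]),c[k]+[250,150]) for k in range(1,n) if s[k,4]>60])
E
```

```text
tip [0.5857 0.0407 0.1814] 0.0003551798536340564 TCP-tip [-0.0013  0.0002  0.1192]
at known z [0.586  0.0406 0.1801] [0.5844 0.0417 0.1801]
stem top wrist dir: mid stem px rows 225 u 277 -> [277.4883 218.7625] [277.4936 228.8392]
[([np.int64(307), np.int64(150), np.int64(3), np.int64(45), np.int64(135)], array([308., 172.])), ([np.int64(263), np.int64(159), np.int64(30), np.int64(29), np.int64(273)], array([277.2381, 172.4322]))]
```

```bash
python3 inch.py '0.0005 0.001 0.02 0 0;0.0005 0.001 0.04 0 0;0.0005 0.001 0.06 0 0;0.0005 0.001 0.075 0 0;0.0005 0.001 0.085 0 0;0.0005 0.001 0.085 0 0;0.0005 0.001 0.085 0 0;0.0005 0.001 0.085 0 0'
python3 - <<'E'
from h import *
np.set_printoptions(precision=4,suppress=True)
st=ctrl.get_state(); p=st["position"]; print(p)
I={n:ctrl.get_image(n)[:,:,::-1] for n in("scene","wrist")}
for n in I: cv2.imwrite(f"pics/{n}7.png",I[n])
np.save("w7.npy",np.r_[p,st["tool_rot"]])
for n in I:
    C=cam(n,st); print(n,"tip",pix(C,p-[0,0,.120]),"bore",pix(C,[.5844,.0420,.082]))
s=I["scene"][195:270,265:365]; w=I["wrist"][130:230,220:340]
cv2.imwrite("pics/c7.png",np.hstack([cv2.resize(s,(400,300),interpolation=cv2.INTER_CUBIC),cv2.resize(w,(400,300),interpolation=cv2.INTER_CUBIC)]))
E
```

```text
time: 15.0
position: [0.5844, 0.0435, 0.2167]
tool_rot: [-0.193, 3.134, 0.0]
ft_force: [0.6, 0.5, -0.6]
grip_width: 0.396
grip_force: 25.0
[0.5844 0.0435 0.2167]
scene tip [310.1677 236.1789] bore [309.4371 240.9471]
wrist tip [277.8717 197.3127] bore [276.169  192.6423]
```

View pics/c7.png

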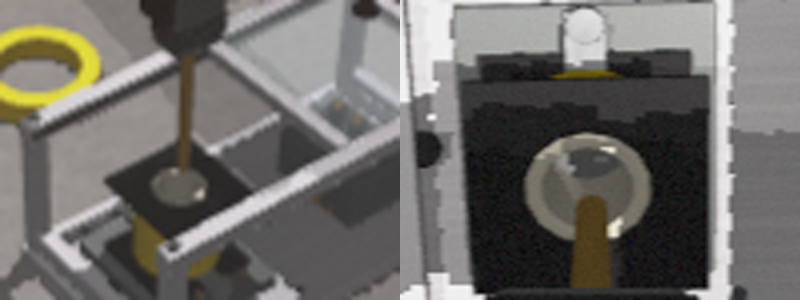

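The tip sits over the bore, within about 1.5 mm of its axis: wrist tip centre (277.3,199), ring centre (276.4,192.5). I'll correct that small offset, then lower.

```bash
python3 inch.py '0.0012 -0.0008 0 0 0;0.0012 -0.0008 0 0 0;0.0012 -0.0008 0.006 0 0;0.0012 -0.0008 0.012 0 0;0.0012 -0.0008 0.018 0 0;0.0012 -0.0008 0.024 0 0;0.0012 -0.0008 0.03 0 0;0.0012 -0.0008 0.036 0 0;0.0012 -0.0008 0.04 0 0;0.0012 -0.0008 0.044 0 0;0.0012 -0.0008 0.044 0 0;0.0012 -0.0008 0.044 0 0;0.0012 -0.0008 0.044 0 0;0.0012 -0.0008 0.044 0 0'
python3 - <<'E'
from h import *
np.set_printoptions(precision=4,suppress=True)
P=[]
for k in range(6):
    im=ctrl.get_image("scene" if k==0 else "wrist"); st=ctrl.get_state(); P.append(st["position"])
    if k==0: s=im[:,:,::-1]
w=im[:,:,::-1]; cv2.imwrite("pics/scene8.png",s); cv2.imwrite("pics/wrist8.png",w)
p=np.mean(P,0); print(p,np.std(P,0),st["ft_force"],abs(st["qd"]).max())
st["position"]=p; C=cam("wrist",st); S=cam("scene")
print("bore px",pix(C,[.5844,.042,.082]),"stem axis at bore top px",pix(C,[p[0],p[1],.082]),pix(S,[.5844,.042,.082]))
def br(i,v0,v1,u0,u1):
    i=i.astype(int)[v0:v1,u0:u1]; m=(i[:,:,2]-i[:,:,0]>30)&(i[:,:,2]<190)&(abs(i[:,:,2]-i[:,:,1])<70)
    return [(k+v0,int(np.nonzero(r)[0].min()+u0),int(np.nonzero(r)[0].max()+u0)) for k,r in enumerate(m) if r.any()]
print(br(w,190,250,260,300)[::3]); print(br(s,215,250,303,318)[::2])
g=w.max(2)[170:250,240:320]; _,m=cv2.threshold(g,110,255,0)
n,l,q,c=cv2.connectedComponentsWithStats(m); print([list(q[k]+[240,170,0,0,0]) for k in range(1,n) if q[k,4]>40])
E
```

```text
time: 16.5
position: [0.5828, 0.0425, 0.1719]
tool_rot: [-0.193, 3.135, 0.0]
ft_force: [-0.3, -0.9, -1.7]
grip_width: 0.387
grip_force: 25.0
[0.5827 0.0425 0.1717] [0.0001 0.     0.0001] [-0.0263  0.0595 -1.0521] 0.0014005452653299243
bore px [276.9849 210.393 ] stem axis at bore top px [277.9502 208.2975] [309.4371 240.9471]
[(195, 275, 278), (198, 274, 281), (201, 273, 281), (204, 273, 281), (207, 273, 281), (210, 272, 282), (213, 272, 281), (216, 272, 282), (219, 272, 282), (222, 272, 282), (225, 272, 282)]
[(225, 310, 311), (227, 309, 310), (229, 309, 310), (231, 309, 310), (233, 309, 310), (235, 309, 310), (237, 309, 310), (239, 309, 310), (241, 309, 310), (243, 309, 310)]
[[np.int64(256), np.int64(190), np.int64(43), np.int64(36), np.int64(485)]]
```

The stem is centred: column 277.2 against 277.0 for the bore in the wrist view, and 309.9 against 309.4 in the scene view. The tip is at about z = 0.052, the contact forces are near zero and the arm is still, so I'm handing in.

```bash
python3 -c "
from bench import ctrl
print(ctrl.close_job())"
```

```text
the job is handed in; nothing more can be done
None
```

I slid the guard open to its stop and handed the job in with the meter held upright and still, centred in the coil's bore within about 1 mm; its tip was at about z = 52 mm (halfway down), measured contact force stayed near zero, and no verdict came back.

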